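Take the bush tray out of the tool chest

ROBOT

A 6-joint arm with a two-finger parallel gripper is mounted at the origin on the work surface. World frame = base frame: x ahead of the robot, y to its left, z up, the work surface at z = 0. Lengths are in m, angles in rad, forces in N, time in s.
With the tool pointing down it reaches from about 0.35 to 0.85 m from the base axis. Payload 8.1 kg.
Tool frame: the origin (TCP) lies at the very end of the fingers, on their centre line; the grasp point (between the pads) lies 19 mm behind it; z points along the fingers, y is the direction in which the jaws open and shut (so a half turn about z gives the same grasp; the last joint's range is limited). The gripper opens to 93 mm and grips with 3 to 60 N. Pads are 15 mm wide; open, the fingers measure 128 mm over their backs; the gripper's body (75 mm by 188 mm) begins 65 mm behind the grasp point.
Start: joints at [1.263, 0.13, 1.488, -0, 1.523, -0.085], TCP at [0.133, 0.585, 0.219] pointing down, gripper open.
Joint ranges: [-2.96, 2.96], [-0.89, 2.26], [0.02, 2.5], [-1.34, 4.48], [0, 2.73], [-2.66, 2.66]. Speed limits (rad/s): [2.39, 2.39, 2.79, 3.14, 3.14, 3.14].

INTERFACE

Orientations are given as a rotation vector (axis times angle).
In Python, from plant import read_state, read_camera, close_job gives the robot as it stands.
- The arm moves only by the tool jog_arm, never from a script. Its argument "motion" is one flat list of numbers, 7 for each row, row after row: the opening, from 0 (shut) to 1 (fully open), then the shift along the tool's x, y, z scaled (see below), then the turn, a rotation vector about the tool's x, y, z scaled (see below). A call has 1 to 8 rows; each row is the pose to reach, as a shift and turn from the pose measured when the call began, along the tool's axes at that moment; what a row does not reach only later rows make up. The controller multiplies each number of a shift by 0.5 m and each number of a turn by 90 degrees. A row lasts 1/10 s, in which the tool goes at most 50 mm and 8.59 degrees, less where a joint would pass 70% of its speed; a pose out of reach is approached as far as the arm can. A call with a number of a shift or a turn outside -1 to 1 is refused whole. A call with a gripper value outside its range is refused whole. The fingers move at their own pace and stop on an object; "grip_force" is the grip in N (left out, the last holds). Time passes only in rows, so rows that repeat a pose let the fingers close. It gives the time, the measured TCP pose, the force and the opening at its end, in the units of the state.
- read_state(): the state, without advancing time (a new reading comes with each control period).
- read_camera(name): name is "scene" or "top" or "wrist"; returns a dict with "frame" (384x512x3 uint8, red, green, blue), "vertical_fov" (degrees; the focal length in pixels is half the picture's height over the tangent of half this angle, whatever the lens; pixels are square), "cx", "cy" (the principal point, pixels), "world_from_camera" (4x4, takes a point from camera to world coordinates); the wrist camera has in their place "hand_eye" (4x4, takes a point from camera to tool coordinates, whose origin is the TCP and whose axes are the flange's). Camera axes: x right, y down, z forward; pixel columns grow to the right and rows downward; lengths in m; the calibration is good to about 2 mm. A picture is of the moment at which its call begins: read the wrist's pose just before it. There is no depth.
- close_job(): hands the job in, once; it reports no verdict.
The state is a dict: "t": time; "q": joint angles; "dq": joint speeds; "joint_torque": joint torques, N m; "tool_pos": TCP position; "orientation": TCP orientation; "force": force on the tool from outside, world axes, zero at the start; "wrist_torque": the same for the moment, N m; "opening": finger opening in m.
Only numpy, scipy, OpenCV 4.12 (cv2) and the standard library are available. Lean on these libraries where they do the work, as an engineer would, in place of code of your own. Each camera call takes 0.05 s, during which the arm holds its last target.

TASK

Pull the top drawer of the green tool chest well open by its handle, then lift the orange tray with the two loose brass bushes out of it by its steel carrying bar, straight up and level so that the bushes stay in, until its underside is about 7 cm or more above the top of the chest. Finish while holding it there in the air, level and still: do not put it down or let go. Leave the blue tray in the drawer and do not disturb the other things on the bench.

Things in the scene. Friction and masses are not known exactly. Their poses are not given: they have to be found in the camera images.
- chest: green two-drawer steel tool chest, 240 deep x 360 wide x 160 mm high, fixed to the bench. Origin: on the bench (z = 0) below the middle of its front face (drawer fronts when shut); its x axis points from the front to its back, so drawers slide out along its -x; z up. Front edge of its top panel at x = 15 mm. Turned by up to 0.4 rad.
- cab_drawer0 (a joint): how far the top drawer is out along the chest's -x, m: 0 shut, 0.165 at most, starts at 0 to 0.03. Stays where left; needs 1 to 3 N. Its floor is 90 mm, its side walls 138 mm above the bench; inside 318 wide, 195 long. The trays ride along on its floor; to lift one past the chest's top panel, pull the drawer 0.13 further than it starts.
- cab_drawer0_handle (a point): middle of the top drawer's handle: a level round steel bar 11 mm thick, 120 long, along the chest's y, its centre 35 mm out from the drawer front (29 mm free gap behind it), 122 mm above the bench, 38 mm below the chest's top, free from above. Axes as the chest's.
- orange_tray: Orange open parts tray 90 (x) x 100 (y) mm, rim 24 high, walls and floor 4. Steel carrying bar across its middle along its x: 82 long, 12 wide (along y), 40 to 52 above the underside, on posts at x = +-38. Origin: centre of underside, z up. Loose in the top drawer beside the other tray (either side), axes within 0.08 rad of the chest's. 0.13 to 0.25 kg, plus two loose bushes. The one to lift.
- blue_tray: Blue open parts tray 90 (x) x 100 (y) mm, rim 24 high, walls and floor 4. Steel carrying bar across its middle along its x: 82 long, 12 wide (along y), 40 to 52 above the underside, on posts at x = +-38. Origin: centre of underside, z up. Loose in the top drawer beside the other tray (either side), axes within 0.08 rad of the chest's. 0.18 kg, with fixed pins and nuts.
- bush_a: brass bush (ring) of 26 mm outer diameter, 16 mm high, 35 g, standing loose on the orange tray's floor on its +y side; origin: centre of its underside, z along its axis.
- bush_b: the same as bush_a, on the tray's -y side.
- grease_tin: closed steel tin with a red band, 72 mm diameter, 65 mm high, standing on the bench at the left; origin: centre of its underside.
- spray_can: yellow can, 60 mm diameter, 170 mm high, standing on the bench at the left; origin: centre of its underside.
- hammer: hammer lying on the bench at the right; origin: about its middle, on the bench; handle to its -x.
- wrench: steel wrench lying on the bench near the robot at the right; origin: about its middle, on the bench.
- wood_block: wooden block 90 x 50 x 40 mm on the bench at the right; origin: centre of its underside.

How it is judged:
On the way, in this order (a step that is already met when the one before it is completed fails the run):
1. the top drawer is pulled open by more than 10 cm with the orange tray still standing in it (value of joint cab_drawer0 above 0.1 m and height (world z) of orange_tray below 0.1 m), for 0.2 s.
2. the orange tray is held in the fingers, clear of the drawer, level and still, with both bushes in it (height (world z) of orange_tray above 0.21 m and angle between orange_tray's own z axis and vertical below 0.1 rad and linear speed of orange_tray below 0.02 m/s and angular speed of orange_tray below 0.15 rad/s and contact force between orange_tray and the fingers above 1 N and contact force between orange_tray and chest below 0.05 N and contact force between orange_tray and blue_tray below 0.05 N and x of bush_a in the frame of orange_tray between -0.045 and 0.045 m and y of bush_a in the frame of orange_tray between -0.05 and 0.05 m and z of bush_a in the frame of orange_tray between -0.005 and 0.025 m and x of bush_b in the frame of orange_tray between -0.045 and 0.045 m and y of bush_b in the frame of orange_tray between -0.05 and 0.05 m and z of bush_b in the frame of orange_tray between -0.005 and 0.025 m), for 0.5 s.
At the end, for the whole second after the job is handed in: Fingers hold the orange tray, clear of chest and blue tray, its underside over 210 mm above the bench (50 mm above the chest), tilt under 0.1 rad, slower than 20 mm/s and 0.15 rad/s, both bushes on its floor; the blue tray stands flat in the drawer, still open over 100 mm (all of step 2 and height (world z) of blue_tray below 0.1 m and angle between blue_tray's own z axis and vertical below 0.1 rad and value of joint cab_drawer0 above 0.1 m); the arm keeps its last pose, push and grip.
It fails at once if the orange tray is tipped by more than 0.35 rad (angle between orange_tray's own z axis and vertical above 0.35 rad).
It fails at once if the blue tray is lifted out of the drawer or tipped (height (world z) of blue_tray above 0.115 m or angle between blue_tray's own z axis and vertical above 0.35 rad).
It fails at once if the tin, spray can, hammer, wrench or wooden block is shifted by more than 30 mm, or the tin or can tipped (distance of any of grease_tin, spray_can, hammer, wrench, wood_block from where it was at the start of the episode above 0.03 m or angle between any of grease_tin, spray_can's own z axis and vertical above 0.5 rad).
It also fails if it takes over 53 s, if anything falls off the work surface, if the arm or the gripper's body presses on something with over 40 N, if the wrist force passes 120 N, or if a joint passes its speed limit or range.

## Working session

There is one attempt and no reset: what is moved stays moved. The work goes in short steps, Python scripts to look and compute and a tool call to move; the robot and the scene stay as the last step left them, time stands still between calls to the robot, and variables do not carry over. Pictures are saved under pics/ and viewed, and the job is handed in when it is done.

Besides the shell and the picture viewer there is one more tool, called after "Emit:" as a command line: name --argument value ..., lists and objects as JSON in quotes. jog_arm: Moves the arm, as the interface text tells. Its arguments: {"type":"object","properties":{"motion":{"type":"array","items":{"type":"number"}},"grip_force":{"type":"number"}},"required":["motion"]}

```bash
ls; mkdir -p pics
python3 - <<'E'
from plant import *
import cv2,numpy as np
s=read_state();print(s)
for n in("scene","top","wrist"):
    c=read_camera(n);cv2.imwrite(f"pics/{n}0.png",c["frame"][:,:,::-1])
    print(n,{k:v for k,v in c.items() if k!="frame"})
E
```

```text
pics
{'t': 0.0, 'q': array([ 1.26261003e+00,  1.31120887e-01,  1.48927886e+00,  4.23095593e-05,
        1.52298886e+00, -8.54319326e-02]), 'dq': array([-0.00037859,  0.00326696,  0.00096147,  0.00157312, -0.00236833,
       -0.00136347]), 'joint_torque': array([-1.37414185e-05, -5.59860528e+01, -4.91740143e+01,  7.65945297e-02,
        3.58372531e-02, -1.07894678e-04]), 'tool_pos': array([0.13236001, 0.58464161, 0.21761173]), 'orientation': array([-3.49138209e-01, -3.12173550e+00,  2.75329512e-03]), 'force': array([-0.56731757, -0.36561207,  0.25128288]), 'wrist_torque': array([-0.02950076, -0.0242532 ,  0.02487146]), 'opening': 0.0933190106027302}
scene {'vertical_fov': 44.53819770672223, 'cx': 257.9321347965641, 'cy': 190.67354754177353, 'world_from_camera': array([[-0.84433405,  0.32891108, -0.42298643,  1.27872589],
       [ 0.53573947,  0.53166058, -0.655988  ,  1.09977303],
       [ 0.00912348, -0.78048352, -0.62510977,  1.1592509 ],
       [ 0.        ,  0.        ,  0.        ,  1.        ]])}
top {'vertical_fov': 57.77988022709494, 'cx': 256.5323947551238, 'cy': 191.70098555924037, 'world_from_camera': array([[ 0.07791569, -0.97125852,  0.22491337,  0.3173082 ],
       [-0.99695662, -0.07532339,  0.02009699, -0.02472277],
       [-0.00257814, -0.22579475, -0.97417149,  1.23168858],
       [ 0.        ,  0.        ,  0.        ,  1.        ]])}
wrist {'vertical_fov': 60.60831988201728, 'cx': 255.62907666381662, 'cy': 188.38026058844787, 'hand_eye': array([[-5.38046273e-04, -9.65062990e-01, -2.62017435e-01,
         7.31089658e-02],
       [ 9.99999652e-01, -3.52350665e-04, -7.55695895e-04,
        -9.30191331e-04],
       [ 6.36972122e-04, -2.62017750e-01,  9.65062844e-01,
        -1.65675945e-01],
       [ 0.00000000e+00,  0.00000000e+00,  0.00000000e+00,
         1.00000000e+00]])}
```

View pics/scene0.png

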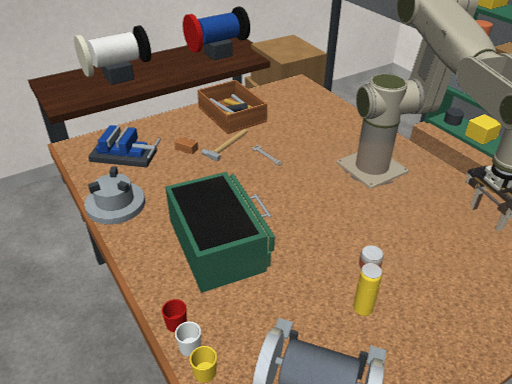

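View pics/top0.png

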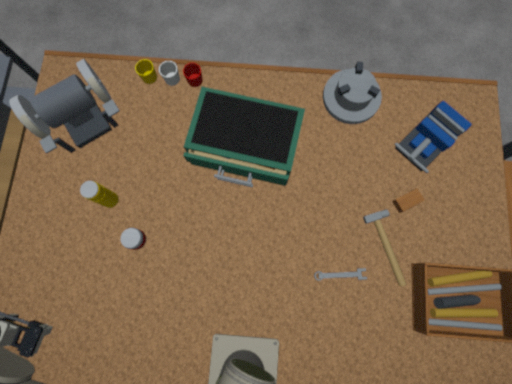

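View pics/wrist0.png

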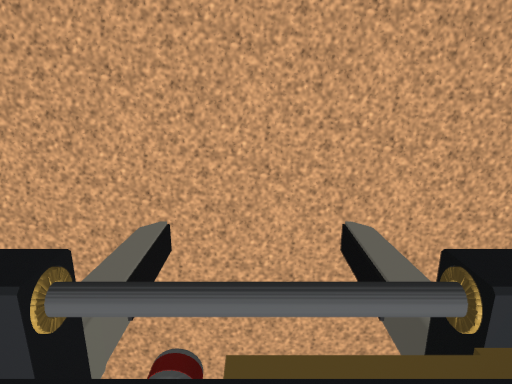

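The overview pictures show the chest with the top drawer almost shut. In the top view its panel corners are near (204,89), (303,106), (290,180) and (186,152), and the handle is near (235,179). I'll zoom in to measure them.

```bash
cat > h.py <<'E'
from plant import *
import cv2,numpy as np
from scipy.spatial.transform import Rotation as R
def K(c):
    f=c["frame"].shape[0]/2/np.tan(np.radians(c["vertical_fov"]/2));return f
def ray(c,uv,z,T=None):
    T=c["world_from_camera"] if T is None else T
    d=T[:3,:3]@np.array([(uv[0]-c["cx"])/K(c),(uv[1]-c["cy"])/K(c),1]);o=T[:3,3]
    return o+d*(z-o[2])/d[2]
def proj(c,p,T=None):
    T=c["world_from_camera"] if T is None else T
    q=T[:3,:3].T@(np.asarray(p)-T[:3,3]);return np.array([q[0]/q[2]*K(c)+c["cx"],q[1]/q[2]*K(c)+c["cy"]])
def tool():
    s=read_state();T=np.eye(4);T[:3,:3]=R.from_rotvec(s["orientation"]).as_matrix();T[:3,3]=s["tool_pos"];return T
E
python3 - <<'E'
import cv2
a=cv2.imread("pics/top0.png")[80:200,175:315]
cv2.imwrite("pics/topz.png",cv2.resize(a,None,fx=5,fy=5,interpolation=cv2.INTER_CUBIC))
a=cv2.imread("pics/scene0.png")[165:295,155:285]
cv2.imwrite("pics/scenez.png",cv2.resize(a,None,fx=4.5,fy=4.5,interpolation=cv2.INTER_CUBIC))
E
```

```text
(no output)
```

View pics/topz.png

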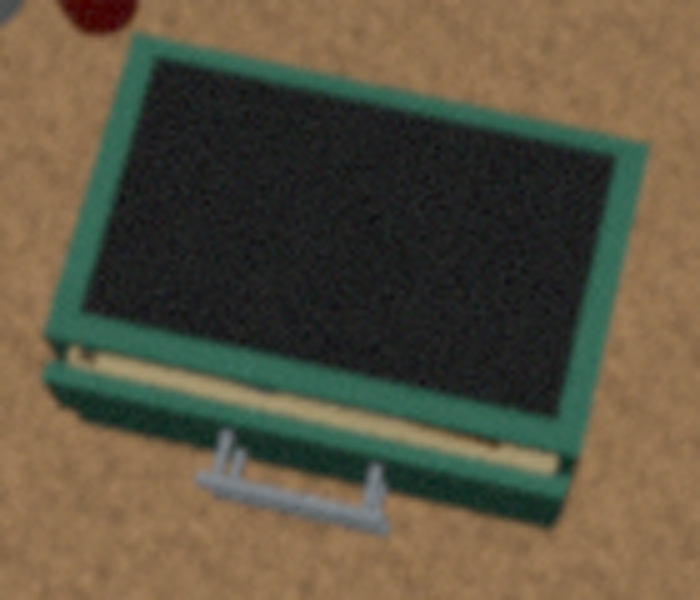

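View pics/scenez.png

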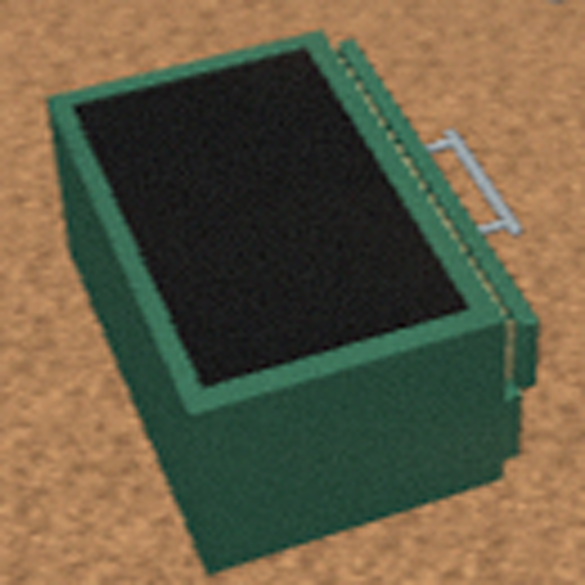

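Run:
```python
from h import *
from scipy.optimize import least_squares
ct=read_camera("top");cs=read_camera("scene")
z=lambda L,f,o:[(np.array(p)+.5)/f-.5+o for p in L]
# order BL,BR,FR,FL ; handle +y end, -y end
t=z([(135,35),(648,145),(573,458),(48,340)],5,(175,80)); s=z([(195,412),(52,98),(325,33),(503,322)],4.5,(155,165))
th=z([(203,480),(385,527)],5,(175,80)); sh=z([(517,230),(450,133)],4.5,(155,165))
for a,b in ((ct,t),(cs,s)): print([ray(a,p,.16).round(4) for p in b])
for a,b in ((ct,th),(cs,sh)): print([ray(a,p,.122).round(4) for p in b])
def fw(p,l): 
    c,s_=np.cos(p[2]),np.sin(p[2]);return np.array([p[0]+c*l[0]-s_*l[1],p[1]+s_*l[0]+c*l[1],l[2]])
C=[(.24,.18,.16),(.24,-.18,.16),(.015,-.18,.16),(.015,.18,.16)]
def res(p,full=0):
    r=[]
    for a,b,h in((ct,t,th),(cs,s,sh)):
        r+=[proj(a,fw(p,l))-q for l,q in zip(C,b)]
        r+=[proj(a,fw(p,(-.035-p[3],y,.122)))-q for y,q in zip((.06,-.06),h)]
    return np.ravel(r)
o=least_squares(res,[.6,0,-.2,.01]);print(o.x,o.fun.round(1),fw(o.x,(-.035-o.x[3],0,.122)))
```

```text
[array([0.9161, 0.2123, 0.16  ]), array([ 0.8616, -0.1394,  0.16  ]), array([ 0.6401, -0.1017,  0.16  ]), array([0.6936, 0.2439, 0.16  ])]
[array([0.9131, 0.2161, 0.16  ]), array([ 0.8583, -0.1348,  0.16  ]), array([ 0.6398, -0.0982,  0.16  ]), array([0.6993, 0.2516, 0.16  ])]
[array([0.6175, 0.1388, 0.122 ]), array([0.5948, 0.0161, 0.122 ])]
[array([0.6155, 0.1438, 0.122 ]), array([0.5973, 0.0217, 0.122 ])]
[ 0.65110243  0.0740831  -0.15531147  0.01039605] [-0.7 -0.   0.4  0.4  1.3  0.7 -1.7 -0.2 -0.5  0.5 -1.7 -0.8 -1.1  0.1
 -1.3 -0.7 -0.7 -1.3  1.2 -1.1 -0.6 -0.6  0.1 -0. ] [0.6062528  0.08110532 0.122     ]
```

```bash
cat >> h.py <<'E'
def goal(pos,yaw):
    """pose with tool down, tool y at world yaw -> scaled shift & turn from present"""
    T=tool();y=np.array([np.cos(yaw),np.sin(yaw),0]);z=np.array([0,0,-1.]);G=np.c_[np.cross(y,z),y,z]
    d=T[:3,:3].T@(np.array(pos)-T[:3,3])/.5; r=R.from_matrix(T[:3,:3].T@G).as_rotvec()/(np.pi/2)
    print(d.round(4),r.round(4));
E
python3 - <<'E'
from h import *
ct=read_camera("top")
print(ray(ct,(91,188),.17),ray(ct,(132,236),.065))
goal((.606,.081,.25),-.155)
E
```

```text
[0.53409635 0.51696481 0.17      ] [0.40274089 0.40297107 0.065     ]
[-1.1463 -0.7739 -0.063 ] [-3.000e-04  3.000e-04  9.569e-01]
```

Emit:
jog_arm --motion '[0.26,-0.1,-0.07,-0.06,0,0,0.09,0.26,-0.19,-0.13,-0.06,0,0,0.18,0.26,-0.28,-0.19,-0.06,0,0,0.27,0.26,-0.36,-0.24,-0.06,0,0,0.36,0.26,-0.44,-0.3,-0.06,0,0,0.45,0.26,-0.52,-0.35,-0.06,0,0,0.54,0.26,-0.58,-0.39,-0.06,0,0,0.63,0.26,-0.64,-0.43,-0.06,0,0,0.7]'

```text
t: 1.1
tool_pos: [0.3985, 0.3025, 0.2486]
orientation: [1.937, 2.473, -0.0]
force: [-0.3, 0.8, 0.6]
opening: 0.0337
```

Run:
```python
from h import *
goal((.606,.081,.25),-.155); print(read_state()["opening"])
```

```text
[-0.5295  0.2967 -0.0023] [0.0003 0.0004 0.2527]
0.03372683887559005
```

Emit:
jog_arm --motion '[0.26,-0.08,0.04,0,0,0,0.08,0.26,-0.16,0.08,0,0,0,0.16,0.26,-0.24,0.13,0,0,0,0.25,0.26,-0.32,0.18,0,0,0,0.25,0.26,-0.4,0.23,0,0,0,0.25,0.26,-0.47,0.27,0,0,0,0.253,0.26,-0.53,0.297,0,0,0,0.253,0.26,-0.53,0.297,0,0,0,0.253]'

```text
t: 1.9
tool_pos: [0.6079, 0.0771, 0.2481]
orientation: [2.39, 2.036, -0.002]
force: [-0.8, 0.1, -0.3]
opening: 0.0242
```

Run:
```python
from h import *
T=tool();c=read_camera("wrist");cv2.imwrite("pics/w1.png",c["frame"][:,:,::-1]);W=T@c["hand_eye"]
print(T[:3,3],proj(c,(.606,.081,.122),W),proj(c,(.6155,.1402,.122),W),proj(c,(.597,.0217,.122),W),read_state()["opening"])
goal((.606,.081,.25),-.155)
```

```text
[0.60785284 0.07709186 0.24806402] [253.59679335 176.19996642] [253.41502666 108.49557789] [254.29159764 237.1286347 ] 0.024141687913733497
[ 0.0037 -0.0022 -0.0037] [-0.0002  0.0005 -0.0023]
```

View pics/w1.png

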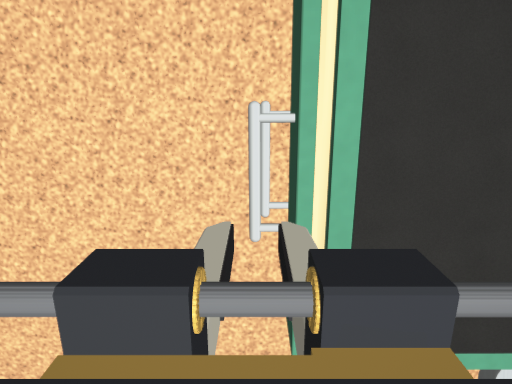

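Emit:
jog_arm --motion '[0.26,0,-0.001,0.07,0,0,0,0.26,0,-0.001,0.14,0,0,0,0.26,0,-0.001,0.2,0,0,0,0.26,0,-0.001,0.25,0,0,0,0.26,0,-0.001,0.285,0,0,0,0.26,0,-0.001,0.285,0,0,0]'

```text
t: 2.55
tool_pos: [0.6032, 0.0801, 0.1023]
orientation: [-2.386, -2.038, 0.008]
force: [-0.7, -1.5, -0.1]
opening: 0.0247
```

Emit:
jog_arm --motion '[0,0,0,0,0,0,0,0,0,0,0,0,0,0,0,0,0,0,0,0,0,0,0,0,0,0,0,0]' --grip_force 25

```text
t: 2.95
tool_pos: [0.6039, 0.0806, 0.1038]
orientation: [-2.387, -2.038, 0.005]
force: [-0.5, 2.9, 2.2]
opening: 0.01
```

Run:
```python
from h import *
T=tool();c=read_camera("wrist");cv2.imwrite("pics/w2.png",c["frame"][:,:,::-1])
print(T,read_state()["opening"],read_state()["force"])
```

```text
[[ 1.56423333e-01  9.87679851e-01 -4.50020697e-03  6.03881103e-01]
 [ 9.87689902e-01 -1.56424587e-01  7.41194002e-05  8.06368745e-02]
 [-6.30736781e-04 -4.45640299e-03 -9.99989871e-01  1.03752045e-01]
 [ 0.00000000e+00  0.00000000e+00  0.00000000e+00  1.00000000e+00]] 0.010164195839470156 [-0.61525218  3.07295792  3.94708178]
```

View pics/w2.png

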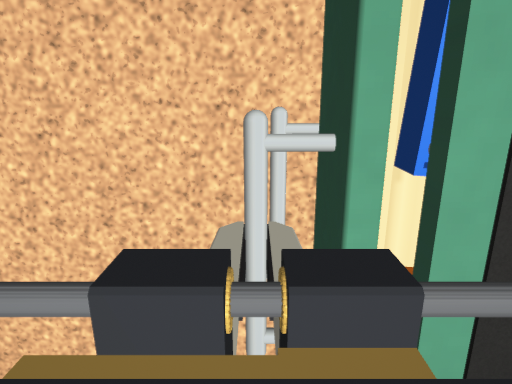

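Emit:
jog_arm --motion '[0,0,-0.005,0,0,0,0,0,0,-0.015,0,0,0,0,0,0,-0.03,0,0,0,0,0,0,-0.048,0,0,0,0,0,0,-0.066,0,0,0,0,0,0,-0.084,0,0,0,0,0,0,-0.102,0,0,0,0,0,0,-0.12,0,0,0,0]'

```text
t: 3.8
tool_pos: [0.5436, 0.0901, 0.1038]
orientation: [-2.386, -2.038, 0.006]
force: [1.6, 0.9, -3.9]
opening: 0.0103
```

Emit:
jog_arm --motion '[0,0,-0.018,0,0,0,0,0,0,-0.036,0,0,0,0,0,0,-0.054,0,0,0,0,0,0,-0.072,0,0,0,0,0,0,-0.09,0,0,0,0,0,0,-0.108,0,0,0,0,0,0,-0.126,0,0,0,0,0,0,-0.14,0,0,0,0]'

```text
t: 4.6
tool_pos: [0.4734, 0.1011, 0.1038]
orientation: [-2.386, -2.038, 0.007]
force: [1.7, 0.5, -7.4]
opening: 0.0101
```

Run:
```python
from h import *
T=tool();s=read_state();print(T[:3,3],s["opening"],s["force"])
print(np.linalg.norm(T[:2,3]-[.6039,.0806]))
```

```text
[0.47339324 0.10107346 0.1037834 ] 0.010122850062763812 [ 1.73591351  0.46934771 -7.36376143]
0.13210289968469113
```

Emit:
jog_arm --motion '[0,0,-0.008,0,0,0,0,0,0,-0.016,0,0,0,0,0,0,-0.02,0,0,0,0,0,0,-0.02,0,0,0,0]'

```text
t: 5.0
tool_pos: [0.4631, 0.1027, 0.1038]
orientation: [-2.386, -2.038, 0.007]
force: [-0.8, 2.3, -6.0]
opening: 0.0102
```

Run:
```python
from h import *
T=tool();s=read_state();print(T[:3,3],s["opening"],s["force"])
print(np.linalg.norm(T[:2,3]-[.6039,.0806]))
```

```text
[0.46312101 0.10271235 0.10379102] 0.010234922617199509 [-0.81605071  2.2960668  -5.99228087]
0.1425050223574669
```

Drawer pulled 0.142 m. I'll open the fingers just enough to release the handle, then rise.

Emit:
jog_arm --motion '[0.25,0,0,0,0,0,0,0.25,0,0,0,0,0,0,0.25,0,0,0,0,0,0,0.25,0,0,0,0,0,0]'

```text
t: 5.4
tool_pos: [0.4636, 0.1026, 0.1042]
orientation: [-2.386, -2.038, 0.006]
force: [-0.3, -0.7, 0.2]
opening: 0.023
```

Emit:
jog_arm --motion '[0.25,0,0,-0.05,0,0,0,0.25,0,0,-0.12,0,0,0,0.25,0,0,-0.2,0,0,0,0.25,0,0,-0.28,0,0,0,0.25,0,0,-0.36,0,0,0,0.25,0,0,-0.42,0,0,0,0.25,0,0,-0.42,0,0,0]'

```text
t: 6.1
tool_pos: [0.4669, 0.1028, 0.3201]
orientation: [2.388, 2.039, 0.005]
force: [0.6, -0.0, 0.2]
opening: 0.0232
```

Run:
```python
from h import *
T=tool();c=read_camera("wrist");cv2.imwrite("pics/w3.png",c["frame"][:,:,::-1]);print(T[:3,3],read_state()["opening"])
c=read_camera("top");cv2.imwrite("pics/t3.png",c["frame"][:,:,::-1])
c=read_camera("scene")["frame"][:,:,::-1];cv2.imwrite("pics/s3.png",cv2.resize(c[150:330,130:350],None,fx=3,fy=3,interpolation=cv2.INTER_CUBIC))
```

```text
[0.46692389 0.10284513 0.32006469] 0.02337376580004194
```

View pics/w3.png

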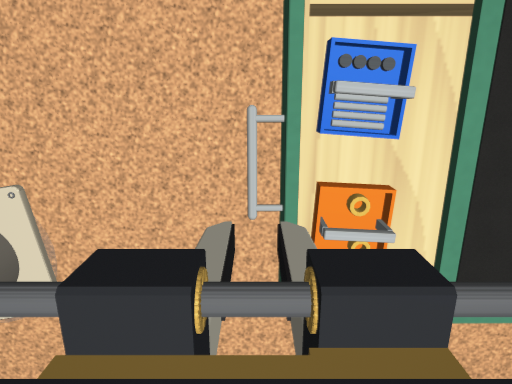

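View pics/t3.png

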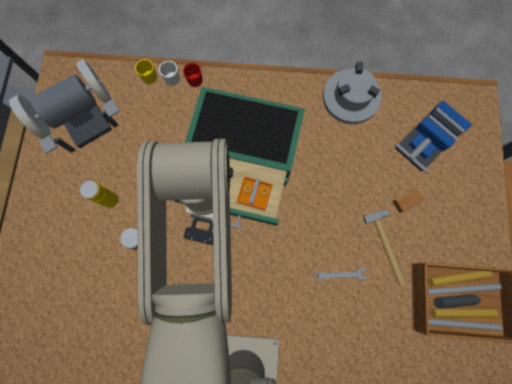

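View pics/s3.png

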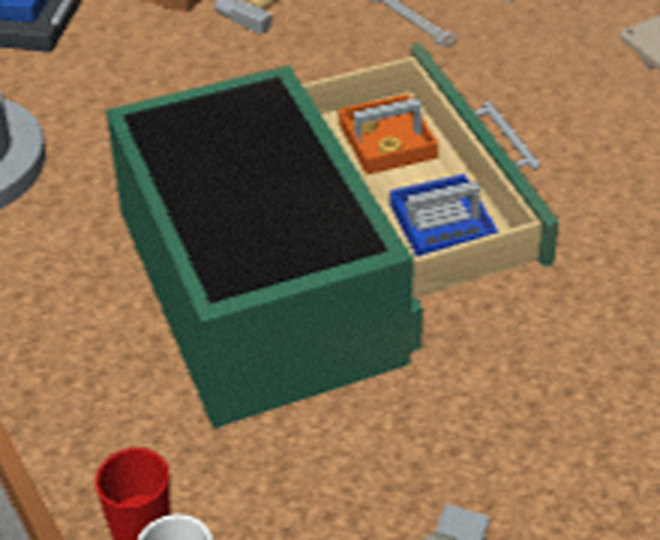

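```bash
python3 - <<'E'
from h import *
T=tool();c=read_camera("wrist");W=T@c["hand_eye"]
a,b=ray(c,(322,234),.142,W),ray(c,(394,238),.142,W);print(a,b,(a+b)/2,np.arctan2(*(b-a)[[1,0]]),np.linalg.norm(b-a))
ct=read_camera("top");a,b=ray(ct,(253,201),.142),ray(ct,(256,181),.142);print(a,b,(a+b)/2)
E
python3 -c "
import cv2
a=cv2.imread('pics/t3.png')[150:235,220:300];cv2.imwrite('pics/t3z.png',cv2.resize(a,None,fx=7,fy=7,interpolation=2))"
```

```text
[0.52400329 0.01987489 0.142     ] [0.60212727 0.002805   0.142     ] [0.56306528 0.01133995 0.142     ] -0.21511656094306353 0.0799671028689422
[0.53761338 0.00663344 0.142     ] [0.60421705 0.0022472  0.142     ] [0.57091521 0.00444032 0.142     ]
```

View pics/t3z.png

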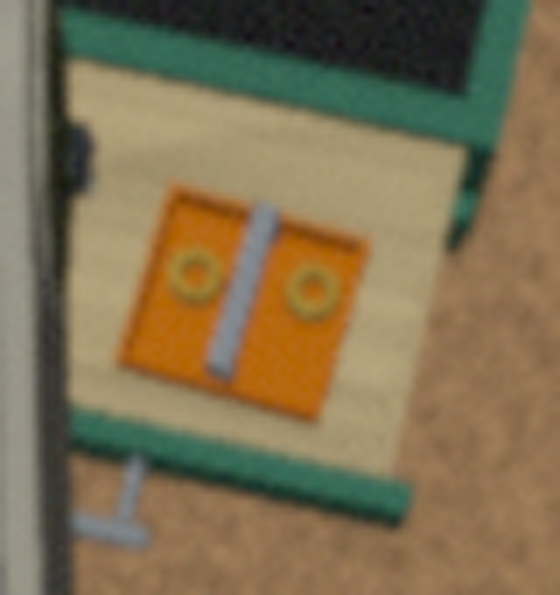

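Run:
```python
from h import *
goal((.56,.011,.26),1.356)
```

```text
[-0.1506  0.219   0.1034] [-0.0049 -0.0029 -0.9633]
```

Emit:
jog_arm --motion '[0.45,-0.02,0.03,0,0,0,-0.09,0.45,-0.04,0.06,0,0,0,-0.18,0.45,-0.06,0.09,0,0,0,-0.27,0.45,-0.08,0.12,0,0,0,-0.36,0.45,-0.1,0.15,0,0,0,-0.45,0.45,-0.12,0.18,0,0,0,-0.54,0.45,-0.14,0.2,0,0,0,-0.63,0.45,-0.15,0.22,0,0,0,-0.72]'

```text
t: 7.15
tool_pos: [0.5606, 0.0104, 0.3097]
orientation: [-0.913, -2.995, 0.006]
force: [0.8, 0.2, -0.0]
opening: 0.0416
```

Run:
```python
from h import *
goal((.56,.011,.26),1.356)
```

```text
[0.0009 0.001  0.0994] [-0.0031 -0.0065 -0.24  ]
```

Emit:
jog_arm --motion '[0.45,0,0,0.03,0,0,-0.09,0.45,0,0,0.06,0,0,-0.17,0.45,0,0,0.1,-0.003,-0.006,-0.24,0.45,0,0,0.1,-0.003,-0.006,-0.24,0.45,0,0,0.1,-0.003,-0.006,-0.24]'

```text
t: 7.65
tool_pos: [0.5592, 0.0104, 0.2586]
orientation: [-0.342, -3.119, 0.0]
force: [0.4, -0.9, 0.3]
opening: 0.0418
```

Run:
```python
from h import *
T=tool();c=read_camera("wrist");cv2.imwrite("pics/w4.png",c["frame"][:,:,::-1]);print(T)
c=read_camera("top")["frame"][:,:,::-1];cv2.imwrite("pics/t4.png",cv2.resize(c[120:240,180:320],None,fx=5,fy=5,interpolation=2))
```

```text
[[-9.76283380e-01  2.16464980e-01 -3.69796356e-03  5.59214073e-01]
 [ 2.16465070e-01  9.76290289e-01  3.80544596e-04  1.04097454e-02]
 [ 3.69266049e-03 -4.28960577e-04 -9.99993090e-01  2.58594902e-01]
 [ 0.00000000e+00  0.00000000e+00  0.00000000e+00  1.00000000e+00]]
```

View pics/w4.png

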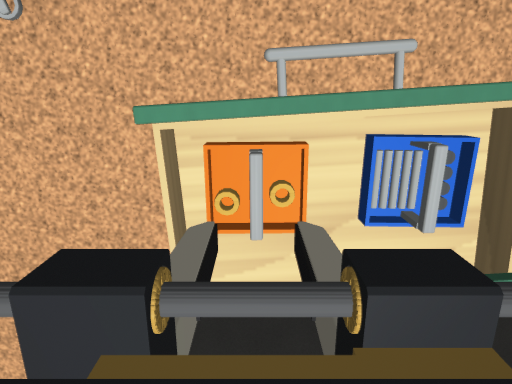

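Run:
```python
from h import *
T=tool();c=read_camera("wrist");W=T@c["hand_eye"]
a,b=ray(c,(256.3,152),.142,W),ray(c,(256.8,240),.142,W);m=(a+b)/2;yw=np.arctan2(*(b-a)[[1,0]]);print(a,b,m,yw,np.linalg.norm(b-a))
q=[ray(c,p,.094+.016,W) for p in((227,203),(282,195))]
t=np.array([m[0],m[1]]);ex=np.array([np.cos(yw),np.sin(yw)]);ey=np.array([-ex[1],ex[0]])
for p in q: print("bush",(p[:2]-t)@ex,(p[:2]-t)@ey)
goal((m[0],m[1],.119),yw+np.pi/2)
```

```text
[0.5321169  0.01604351 0.142     ] [ 0.61314503 -0.00137062  0.142     ] [0.57263096 0.00733645 0.142     ] -0.21169460447706395 0.08287827719727538
bush 0.015156915746329745 -0.029853987165673754
bush 0.007075923688001335 0.025539894795950955
[-0.0249 -0.0008  0.2836] [ 0.0001  0.0002 -0.0032]
```

Run:
```python
from h import *
ct=read_camera("top");z=lambda p:(np.array(p)+.5)/7-.5+np.array([220,150])
a,b=ray(ct,z((221,378)),.142),ray(ct,z((265,205)),.142);print(a,b,(a+b)/2,np.linalg.norm(b-a))
f=[ray(ct,z(p),.114) for p in((175,187),(367,240),(316,420),(122,362))];print(np.mean(f,0))
```

```text
[0.52881425 0.01186842 0.142     ] [ 0.61173635 -0.00180892  0.142     ] [0.5702753  0.00502975 0.142     ] 0.08404250943140576
[0.57171359 0.0045538  0.114     ]
```

Emit:
jog_arm --motion '[0.38,-0.028,-0.001,0.05,0,0,-0.003,0.38,-0.028,-0.001,0.11,0,0,-0.003,0.38,-0.028,-0.001,0.16,0,0,-0.003,0.38,-0.028,-0.001,0.2,0,0,-0.003,0.38,-0.028,-0.001,0.23,0,0,-0.003,0.38,-0.028,-0.001,0.23,0,0,-0.003]'

```text
t: 8.45
tool_pos: [0.5731, 0.007, 0.1439]
orientation: [-0.332, -3.121, -0.0]
force: [-1.0, -0.1, 0.4]
opening: 0.0353
```

Run:
```python
from h import *
T=tool();c=read_camera("wrist");cv2.imwrite("pics/w5.png",c["frame"][:,:,::-1]);W=T@c["hand_eye"];s=read_state();print(T[:3,3],s["force"],s["opening"])
print(proj(c,(.532,.016,.142),W),proj(c,(.613,-.0014,.142),W),proj(c,(.532,.016,.09),W))
goal((.574,.007,.119),-.212+np.pi/2)
```

```text
[0.57307309 0.0070003  0.14389223] [-0.12795019  0.08019382  0.55415455] 0.03539861591551069
[257.94441764 161.4293402 ] [257.8370454  301.73683016] [257.48524965 147.43893158]
[-0.0001  0.0002  0.0531] [ 0.     -0.0003 -0.    ]
```

View pics/w5.png

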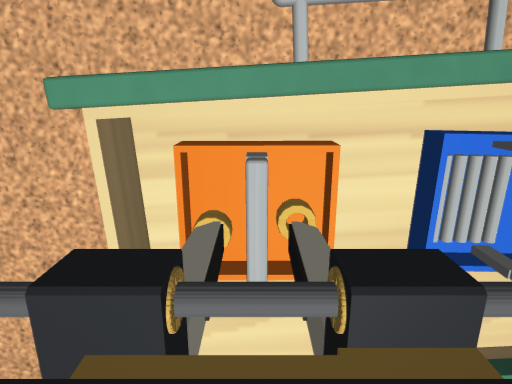

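Emit:
jog_arm --motion '[0.38,0,0,0.02,0,0,0,0.38,0,0,0.038,0,0,0,0.38,0,0,0.05,0,0,0,0.38,0,0,0.05,0,0,0]'

```text
t: 8.9
tool_pos: [0.5732, 0.007, 0.1193]
orientation: [-0.332, -3.122, -0.0]
force: [0.3, -0.7, 0.4]
opening: 0.0354
```

Emit:
jog_arm --motion '[0,0,0,0,0,0,0,0,0,0,0,0,0,0,0,0,0,0,0,0,0,0,0,0,0,0,0,0,0,0,0,0,0,0,0]' --grip_force 40

```text
t: 9.4
tool_pos: [0.5734, 0.007, 0.1197]
orientation: [-0.332, -3.122, -0.0]
force: [0.3, -0.1, 1.4]
opening: 0.0114
```

Run:
```python
from h import *
T=tool();c=read_camera("wrist");cv2.imwrite("pics/w6.png",c["frame"][:,:,::-1]);s=read_state();print(T,s["force"],s["opening"])
```

```text
[[-9.77611683e-01  2.10410747e-01 -1.64786770e-03  5.73424357e-01]
 [ 2.10410593e-01  9.77613068e-01  2.67873326e-04  7.00417307e-03]
 [ 1.66734042e-03 -8.48527277e-05 -9.99998606e-01  1.19711612e-01]
 [ 0.00000000e+00  0.00000000e+00  0.00000000e+00  1.00000000e+00]] [1.3117699  0.21786532 1.80645551] 0.01148127031856802
```

View pics/w6.png

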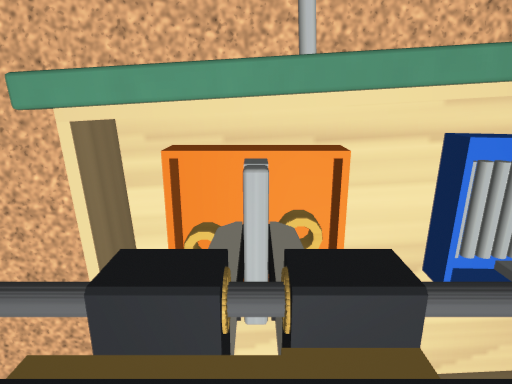

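Emit:
jog_arm --motion '[0,0,0,-0.003,0,0,0,0,0,0,-0.01,0,0,0,0,0,0,-0.02,0,0,0,0,0,0,-0.033,0,0,0,0,0,0,-0.046,0,0,0,0,0,0,-0.056,0,0,0,0,0,0,-0.06,0,0,0,0,0,0,-0.06,0,0,0]'

```text
t: 10.25
tool_pos: [0.5738, 0.007, 0.1503]
orientation: [-0.332, -3.123, -0.0]
force: [0.2, 0.4, -2.3]
opening: 0.0117
```

Run:
```python
from h import *
T=tool();c=read_camera("wrist");cv2.imwrite("pics/w7.png",c["frame"][:,:,::-1]);s=read_state();print(T[:3,3],s["force"],s["wrist_torque"],s["opening"])
c=read_camera("scene")["frame"][:,:,::-1];cv2.imwrite("pics/s7.png",cv2.resize(c[130:280,170:330],None,fx=4,fy=4,interpolation=cv2.INTER_CUBIC))
```

```text
[0.57379228 0.00696925 0.15028906] [-0.50708462  0.6049036  -2.41446895] [-0.01213936  0.01303126  0.00282599] 0.011458951641574965
```

View pics/w7.png

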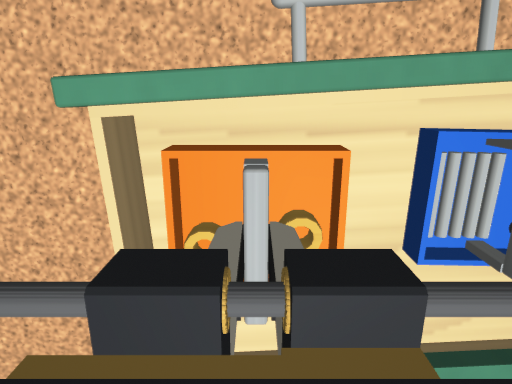

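View pics/s7.png

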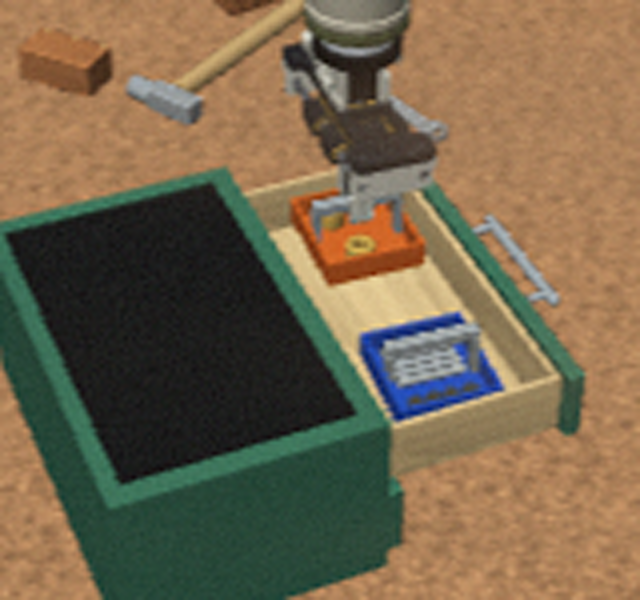

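The tray is off the floor and hasn't moved in the fingers. I'll continue straight up.

Emit:
jog_arm --motion '[0,0,0,-0.01,0,0,0,0,0,0,-0.03,0,0,0,0,0,0,-0.055,0,0,0,0,0,0,-0.08,0,0,0,0,0,0,-0.1,0,0,0,0,0,0,-0.115,0,0,0,0,0,0,-0.12,0,0,0,0,0,0,-0.12,0,0,0]'

```text
t: 11.15
tool_pos: [0.5736, 0.007, 0.21]
orientation: [-0.332, -3.123, -0.0]
force: [-0.2, -0.0, -3.1]
opening: 0.0116
```

Emit:
jog_arm --motion '[0,0,0,-0.01,0,0,0,0,0,0,-0.03,0,0,0,0,0,0,-0.055,0,0,0,0,0,0,-0.08,0,0,0,0,0,0,-0.1,0,0,0,0,0,0,-0.115,0,0,0,0,0,0,-0.12,0,0,0,0,0,0,-0.12,0,0,0]'

```text
t: 11.95
tool_pos: [0.5739, 0.0069, 0.2704]
orientation: [-0.332, -3.123, -0.0]
force: [0.8, -0.6, -2.1]
opening: 0.0116
```

Emit:
jog_arm --motion '[0,0,0,0,0,0,0,0,0,0,0,0,0,0,0,0,0,0,0,0,0,0,0,0,0,0,0,0,0,0,0,0,0,0,0,0,0,0,0,0,0,0,0,0,0,0,0,0,0,0,0,0,0,0,0,0]'

```text
t: 12.75
tool_pos: [0.574, 0.0069, 0.2705]
orientation: [-0.332, -3.123, -0.0]
force: [-0.7, -0.9, -2.4]
opening: 0.0117
```

Run:
```python
from h import *
T=tool();c=read_camera("wrist");cv2.imwrite("pics/w8.png",c["frame"][:,:,::-1]);s=read_state();print(T,s["force"],s["wrist_torque"],s["opening"],s["t"],abs(s["dq"]).max())
c=read_camera("scene")["frame"][:,:,::-1];cv2.imwrite("pics/s8.png",cv2.resize(c[130:280,170:330],None,fx=4,fy=4,interpolation=cv2.INTER_CUBIC))
```

```text
[[-9.77602187e-01  2.10460838e-01 -4.46216397e-04  5.73963666e-01]
 [ 2.10460758e-01  9.77602282e-01  2.20267048e-04  6.93985910e-03]
 [ 4.82579755e-04  1.21422507e-04 -9.99999876e-01  2.70476562e-01]
 [ 0.00000000e+00  0.00000000e+00  0.00000000e+00  1.00000000e+00]] [-1.26089038 -0.15019025 -1.66767854] [ 0.03497116 -0.00544726 -0.04856212] 0.011511202713581546 12.8 0.0009116469901689794
```

View pics/w8.png

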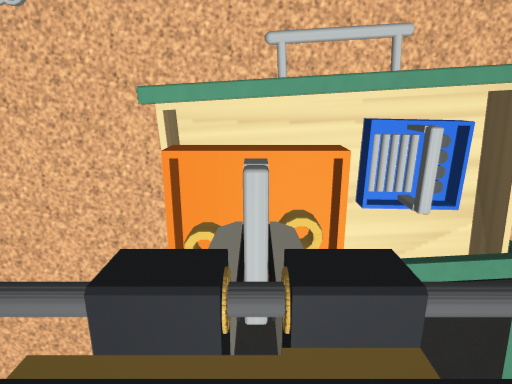

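View pics/s8.png

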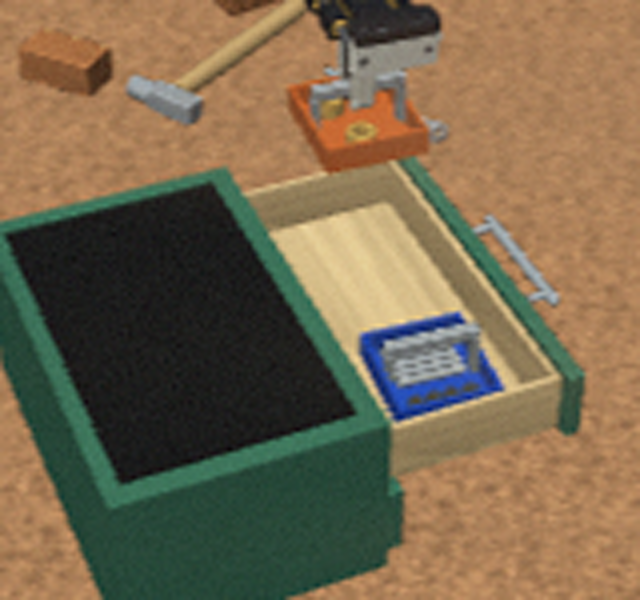

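The tray is level at about 0.24 m underside height (0.090 + 0.151 m of lift). In the wrist picture it sits exactly where it did at the grasp, both bushes are in it (near (204,240) and (302,232)), and the blue tray is in the open drawer.

```bash
python3 -c "
from plant import *
print(close_job())"
```

```text
the job is handed in; nothing more can be done
None
```

I pulled the top drawer open about 14 cm by its handle. I then gripped the orange tray by its steel carrying bar with a 40 N grip and lifted it straight up. I handed the job in at 12.8 s with the arm holding it there; `close_job` gives no verdict.

**Last checks:**
- **Height:** the arm rose 151 mm after the grip, which puts the underside about 0.24 m above the bench, roughly 8 cm above the chest.
- **Level and still:** the tool was less than 0.001 rad off vertical and the joints were practically at rest. The tray showed no shift in the fingers between the grasp and final wrist pictures.
- **Bushes:** both are in the tray in the last wrist picture.
- **Blue tray and drawer:** the blue tray stands flat in the drawer, which is still open.
- **Rest of the bench:** the hammer and wooden block look unmoved in the final picture. I did not check the tin, spray can and wrench again; the moves passed clear above the tin and can, and no force spike showed at the end of any move.

**Disagreement:** my first long-range estimate of the tray's position was about 10 mm off. The close-up wrist picture and the top camera agreed within about 3 mm, so I placed the grasp from those.

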